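Nest the tubs, snap the lid on and shelve the set

TASK

Put the food tubs away as one nested set: stand the small tub upright inside the big one, then put the big lid on and press it down until the clips at both ends have snapped home and it lies flush on the rim all round. Then carry the closed set to the bamboo shelf and stand it there upright, set down rather than dropped. Leave the jar, mug, mill, round pot and small lid where they are.

Things in the scene. Friction and masses are not known exactly. Their poses are not given: they have to be found in the camera images.
- big_tub: The big open food tub, off-white plastic, rounded oblong, 166 mm (its x) by 130 mm (its y) over the rim, 64 mm high, 160 g, standing open side up. Origin: centre of its underside, z up. Walls 3 mm; rim: a round bead 6 mm thick, top at z = 64 mm. Flat inner floor at z = 4 mm, 144 x 108 mm; the inside widens to 153 x 117 mm at the rim.
- small_tub: The small open food tub of the same plastic, 100 mm (its x) by 58 mm (its y), 46 mm high, 70 g, upright flat long walls 2.5 mm thick. Origin: centre of its underside, z up. It fits in the big tub under the lid; set lengthwise in the middle, it leaves 25 mm beside each long wall for a finger.
- big_lid: Lid of the big tub, grey plastic, 180 mm (its x, over the clips) by 142 mm (its y), 90 g, lying right side up. Origin: centre of the skirt's lower edge, z up. Skirt 14 mm deep, flared: it finds the rim from 3 mm off. Plate from z = 14 to 17 mm. Fully home the plate lies on the rim: lid origin 50 mm above the tub's origin, centres within 2 mm, long sides along the tub's, either way round.
- lid_grip (a point): Top centre of the moulded grip that stands in the middle of the big lid (lid frame 0, 0, 35 mm): 56 mm long (lid x), 16 mm thick (lid y), 18 mm high (z = 17 to 35 mm). With both clips snapped, the whole set can be lifted by it.
- lid_end_a (a point): Point on top of the lid's plate over the spring clip at its +x end (lid frame 80, 0, 17 mm): where to press. The 44 mm wide clip hangs in the skirt. A lid just laid on stays up on its clips, an end 5 to 12 mm too high; about 3 to 15 N straight down here snaps this clip under the rim. Fully home this point is 67 mm above the tub's origin along the tub's z.
- lid_end_b (a point): The same over the clip at the lid's -x end (lid frame -80, 0, 17 mm).
- shelf: Low bamboo worktop shelf on four legs, fixed, 280 x 280 mm, flat deck with its top at z = 90 mm, 14 mm thick. Origin: on the worktop under the deck's centre, z up. The jar stands on its corner at +x, +y; the rest of the deck is empty.
- jar: Bystander: storage jar with a steel lid, 68 mm across, 110 mm high, on the shelf. Origin: centre of its underside.
- small_lid: Bystander: the lid of the small tub, grey, flat, 104 x 64 x 8 mm, no grip. Not wanted here. Origin: centre of its underside.
- round_pot: Bystander: closed round pot, 87 mm across, 61 mm high. Origin: centre of its underside.
- mug: Bystander: white mug, 78 mm across, 92 mm high. Origin: centre of its underside.
- mill: Bystander: wooden pepper mill, 56 mm across, 174 mm high. Origin: centre of its underside.

How it is judged:
By the outcome, as a careful person would: the job done as asked, in the order asked, and still so for the second after the job is handed in, with the robot touching nothing.
It also fails if it takes over 72 s, if anything falls off the work surface, if the arm or the gripper's body presses on something with over 40 N, if the wrist force passes 120 N, or if a joint passes its speed limit or range.

ROBOT

A 7-joint arm with a two-finger parallel gripper is mounted at the origin on the work surface. World frame = base frame: x ahead of the robot, y to its left, z up, the work surface at z = 0. Lengths are in m, angles in rad, forces in N, time in s.
With the tool pointing down it reaches from about 0.425 to 0.875 m from the base axis. Payload 4.7 kg.
Tool frame: the origin (TCP) lies midway between the tips of the shut fingers; the grasp point (between the pads) lies env.grip_depth behind it (env.grip_depth is the distance from the TCP to the grasp point, in m); z points along the fingers, y is the line along which they close (so a half turn about z gives the same grasp; the last joint's range is limited). The gripper opens to 87 mm and grips with 3 to 60 N. Pads are 19 mm wide; open, the fingers measure 117 mm over their backs; the gripper's body (75 mm by 190 mm) begins 51 mm behind the grasp point.
Start: joints at [-1.146, 0.321, -0.07, 1.45, 0.023, 1.371, -0.057], TCP at [0.26, 0.596, 0.223] pointing down, gripper open.
Joint ranges: [-2.86, 2.86], [-0.3, 2.09], [-1.38, 1.24], [0.06, 2.45], [-1.56, 4.7], [0.09, 2.05], [-2.69, 2.69]. Speed limits (rad/s): [2.57, 2.57, 3.14, 3.14, 3.14, 3.14, 3.14].

INTERFACE

Orientations are given as a rotation vector (axis times angle).
In Python, from bench import env, claw, status, grab_frame, models gives the robot as it stands. Calls block until the motion is done:
- env.reach(position, orientation): joint-space move of the TCP to a pose.
- env.move_straight(position, velocity=0.15, frame=None): straight line of the TCP; frame=None keeps the orientation; velocity is the mean speed in m/s.
- env.goto_joints(angles): joint-space move.
- claw.command_gripper(opening): finger opening in m; the grip force is fixed at half the most; returns when the fingers have stopped.
- env.dwell(seconds).
- env.solve_ik(position, orientation): joint angles nearest the present ones, or None.
- status.read_state(): the state.
- grab_frame(name): name is "scene" or "top" or "wrist"; returns a dict with "color" (480x640x3 uint8, blue, green, red), "depth" (480x640 float32, m along the optical axis (not along the pixel's ray), 0 where there is no reading), "fovy" (degrees; the focal length in pixels is half the picture's height over the tangent of half this angle, whatever the lens; pixels are square), "cx", "cy" (the principal point, pixels), "R" (3x3) and "t" (3): a world point X has camera coordinates R X + t. Camera axes: x right, y down, z forward; pixel columns grow to the right and rows downward; lengths in m; the calibration is good to about 2 mm. A picture is of the moment at which its call begins.
A pose or a line that the arm cannot do raises env.Unreachable and nothing moves.
- env.finish_job(): hands the job in; it is judged then, once.
Trained networks look in a picture, given as the dict that the camera call returned (one of the last four; its "shot" number tells which), for a name from the list of things; names that differ only in an ending like _2 or _b are one class to them, and where a whole thing is asked for, a point or a joint stands for the part that bears it (a point fixed in the world has none). Each returns a list of dicts, best first, with "confidence" (0 to 1); they miss things now and then, are a little off and sometimes report something else, mostly with a low value. They report only what shows in the picture. A call takes as long as a camera call.
- models.silhouettes(target, picture): "pixels" (480x640 bool, what is visible of it) and "rect" ([left, top, right, bottom] in pixels, round what is visible of it).
The state is a dict: "t": time; "joints": joint angles; "joint_velocities": joint speeds; "joint_efforts": joint torques, N m; "eef_pos": TCP position; "tcp_rot": TCP orientation; "contact_force": force on the tool from outside, world axes, zero at the start; "torque": the same for the moment, N m; "grip_width": finger opening in m; "gripper_force": force on a finger pad.
Only numpy, scipy, OpenCV 4.12 (cv2) and the standard library are available. Lean on these libraries where they do the work, as an engineer would, in place of code of your own. Each camera call takes 0.05 s, during which the arm holds its last target. There are 200 camera calls.

## Working session

There is one attempt and no reset: what is moved stays moved. The work goes in short steps, each a Python script; the robot and the scene stay as the last script left them, time stands still between calls to the robot, and variables do not carry over. Pictures are saved under pics/ and viewed, at most 10 in all, crops included, and the job is handed in when it is done.

```bash
ls; mkdir -p pics; cat > h.py <<'E'
import numpy as np, cv2
from bench import env, claw, status, grab_frame, models
def cloud(f, mask=None):
    d=f["depth"]; fl=240/np.tan(np.radians(f["fovy"])/2)
    m=d>0
    if mask is not None: m&=mask
    v,u=np.nonzero(m); z=d[v,u]
    P=np.c_[(u-f["cx"])*z/fl,(v-f["cy"])*z/fl,z]
    return (P-f["t"])@f["R"]
E
python3 - <<'E'
from h import *
print(env.grip_depth, status.read_state())
for c in ("scene","top"):
    f=grab_frame(c); cv2.imwrite(f"pics/{c}0.png",f["color"]); print(c,f["fovy"],f["R"].round(3).tolist(),f["t"])
    for n in ["big_tub","small_tub","big_lid","shelf","jar","small_lid","round_pot","mug","mill"]:
        for s in models.silhouettes(n,f)[:2]:
            P=cloud(f,s["pixels"])
            if len(P)<20: print(c,n,"few");continue
            h=np.percentile(P[:,2],95); T=P[P[:,2]>h-.008]
            r=cv2.minAreaRect(T[:,:2].astype(np.float32)*1000)
            print(c,n,round(s["confidence"],2),s["rect"],len(P),"z95 %.3f z5 %.3f"%(h,np.percentile(P[:,2],5)),"rect",np.round(r[0],1),np.round(r[1],1),round(r[2],1))
E
```

```text
bench.py
pics
0.0187 {'t': 0.0, 'joints': array([-1.14590226,  0.32181923, -0.0700737 ,  1.45166669,  0.0225793 ,
        1.37078219, -0.05689496]), 'joint_velocities': array([ 0.00066609, -0.00108759, -0.00029189, -0.000612  ,  0.00039056,
       -0.00191788,  0.00040985]), 'joint_efforts': array([ 7.61407173e-04, -4.91290677e+01, -4.03166050e-01, -3.12531424e+01,
       -6.36495254e-02,  4.37367812e-02,  1.98516468e-04]), 'eef_pos': array([0.25939651, 0.59540272, 0.22146803]), 'tcp_rot': array([-6.40651518e-01, -3.07526235e+00,  2.92754235e-03]), 'contact_force': array([-0.57707517, -0.36794863, -1.03981608]), 'torque': array([-0.01975955,  0.04275068,  0.01537524]), 'gripper_force': 0.0, 'grip_width': 0.08715210735144376}
scene 55.84452014184945 [[0.568, 0.823, -0.004], [0.638, -0.443, -0.629], [-0.52, 0.355, -0.777]] [-0.32891916 -0.2903936   1.50748027]
scene big_tub 0.93 [300.0, 233.8, 378.9, 303.0] 3392 z95 0.066 z5 0.003 rect [637.8  32.5] [167.6 132.6] 88.3
scene big_tub 0.47 [242.7, 343.9, 288.0, 397.4] 1772 z95 0.093 z5 0.003 rect [ 763.7 -252.3] [75.7 76.8] 58.4
scene sma
[... 1784 characters left out ...]
, 297.5] 12760 z95 0.095 z5 0.086 rect [544.  366.7] [280.4 281. ] 4.1
top jar 0.9 [112.5, 178.5, 153.3, 217.9] 1164 z95 0.204 z5 0.104 rect [624.8 462.4] [57.3 57.7] 2.2
top jar 0.43 [284.7, 176.2, 358.1, 228.7] 3479 z95 0.066 z5 0.001 rect [638.4  30.7] [166.6 131.2] 87.8
top small_lid 0.86 [394.8, 318.4, 429.4, 362.0] 1065 z95 0.012 z5 0.003 rect [ 307.7 -199.8] [102.5  64.3] 17.7
top round_pot 0.94 [242.8, 306.4, 281.7, 343.6] 1017 z95 0.065 z5 0.058 rect [341.2 166.6] [82.2 84.3] 24.0
top mug 0.91 [415.2, 138.9, 456.5, 180.6] 1127 z95 0.093 z5 0.003 rect [ 763.4 -252.2] [73.5 76.3] 62.9
top mill 0.64 [229.2, 128.4, 260.1, 163.5] 680 z95 0.164 z5 0.020 rect [776.5 218.2] [36.7 35.4] 84.9
```

View pics/top0.png

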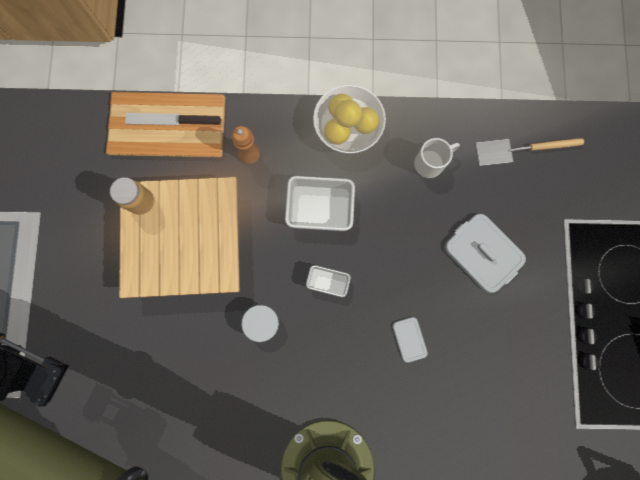

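```bash
cat >> h.py <<'E'
from scipy.spatial.transform import Rotation as Ro
def rv(a): # tool down, tool x along yaw a (deg); fingers close across a
    return (Ro.from_euler('z',a,degrees=True)*Ro.from_euler('x',np.pi)).as_rotvec()
def best(p,a):
    c=[]; q0=np.array(status.read_state()["joints"])
    for k in (a,a-180,a+180):
        q=env.solve_ik(np.array(p),rv(k))
        if q is not None: c.append((abs(np.array(q)[6]),k,np.round(q,2)))
    return sorted(c,key=lambda x:x[0])
def meas(f,n,zlo=None,tol=.008):
    s=models.silhouettes(n,f)[0]; P=cloud(f,s["pixels"]); h=np.percentile(P[:,2],95) if zlo is None else zlo
    T=P[P[:,2]>h-tol]; r=cv2.minAreaRect(T[:,:2].astype(np.float32)*1000)
    b=cv2.boxPoints(r); e=[b[1]-b[0],b[2]-b[1]]; L=max(e,key=np.linalg.norm)
    return s["confidence"],np.round(r[0],1),np.round(sorted(r[1]),1),round(np.degrees(np.arctan2(L[1],L[0]))%180,1),round(h,4)
E
python3 - <<'E'
from h import *
f=grab_frame("top")
for n in ["small_tub","big_tub","big_lid"]: print(n,meas(f,n))
for nm,p,a in (("small",(.446,.0075,.15),77.2),("small low",(.446,.0075,.02),77.2),("tub",(.638,.0315,.15),87.7),("lid",(.528,-.3926,.1),44),("set",(.638,.0315,.3),87.7),("shelfx",(.544,.325,.2),4),("shelfy",(.5,.36,.2),94)):
    print(nm,best(p,a))
E
```

```text
small_tub (0.62, array([446.4,   6.6]), array([ 57.7, 100. ]), np.float32(77.0), np.float64(0.0471))Traceback (most recent call last):
  File "<stdin>", line 3, in <module>
  File "h.py", line 20, in meas
    s=models.silhouettes(n,f)[0]; P=cloud(f,s["pixels"]); h=np.percentile(P[:,2],95) if zlo is None else zlo
      ~~~~~~~~~~~~~~~~~~~~~~~^^^
IndexError: list index out of range
```

The top view shows everything standing clear: small tub (328,281), big tub (320,203), lid (486,252) with its grip running from upper left to lower right, shelf (180,238) with the jar at (127,193). These agree with the measured positions.

```bash
python3 - <<'E'
from h import *
for nm,p,a in (("small",(.446,.0075,.15),77.2),("small low",(.446,.0075,.02),77.2),("tub",(.638,.0315,.15),87.7),("lid",(.528,-.3926,.1),44),("set",(.638,.0315,.3),87.7),("shelfx",(.544,.325,.2),4),("shelfy",(.5,.36,.2),94)):
    print(nm,best(p,a))
env.reach(np.array([.47,.0175,.27]),rv(77-180))
print(status.read_state()["t"])
f=grab_frame("wrist"); cv2.imwrite("pics/w1.png",f["color"])
for n in ["small_tub","big_tub"]:
    try: print(n,meas(f,n))
    except Exception as e: print(n,e)
E
```

```text
small [(np.float64(0.3405751200447971), 77.2, array([-0.61, -0.09,  0.51,  2.04,  0.05,  1.18, -0.34])), (np.float64(2.6247448696993323), 257.2, array([-1.31, -0.26,  1.12,  2.06,  0.25,  1.21,  2.62])), (np.float64(2.6247448696993327), -102.8, array([-1.31, -0.26,  1.12,  2.06,  0.25,  1.21,  2.62]))]
small low [(np.float64(0.22945726349111834), 77.2, array([-0.62,  0.11,  0.56,  2.17, -0.07,  0.88, -0.23])), (np.float64(2.575773488435171), -102.8, array([ 1.01,  0.29, -1.17,  2.12,  0.33,  0.93,  2.58])), (np.float64(2.575773488435171), 257.2, array([ 1.01,  0.29, -1.17,  2.12,  0.33,  0.93,  2.58]))]
tub [(np.float64(0.012402421019083091), 87.7, array([-0.51,  0.37,  0.52,  1.59, -0.19,  1.23,  0.01])), (np.float64(2.6099579740037404), 267.7, array([ 0.74,  0.63, -1.18,  1.54,  0.59,  1.37,  2.61])), (np.float64(2.6099579740037413), -92.3, array([ 0.74,  0.63, -1.18,  1.54,  0.59,  1.37,  2.61]))]
lid [(np.float64(0.25168050450940466), 44, array([-0.19,  0.68,  1.13,  1.6 , -0.64,  1.27,  0.25])), (np.float64(2.4830007920014143), -136, array([ 1.4 ,  0.74, -1.18,  1.54,  0.69,  1.
[... 512 characters left out ...]
])), (np.float64(1.0808694658541445), -176, array([-0.66,  0.29,  0.09,  1.53, -0.03,  1.32,  1.08])), (np.float64(1.9820292439274227), 4, array([-0.93,  0.31,  0.43,  1.54, -0.13,  1.32, -1.98]))]
shelfy [(np.float64(0.5502104375687112), 94, array([-0.86,  0.26,  0.23,  1.58, -0.06,  1.31, -0.55])), (np.float64(2.5222124790899683), -86, array([-0.58,  0.26, -0.11,  1.57,  0.03,  1.31,  2.52])), (np.float64(2.5222124790899687), 274, array([-0.58,  0.26, -0.11,  1.57,  0.03,  1.31,  2.52]))]
3.4417
small_tub (0.61, array([444.8,   5.3]), array([58. , 99.2]), np.float32(77.1), np.float64(0.0458))
big_tub (0.56, array([636.4,  28.9]), array([131.9, 166.3]), np.float32(88.2), np.float64(0.0637))
```

View pics/w1.png

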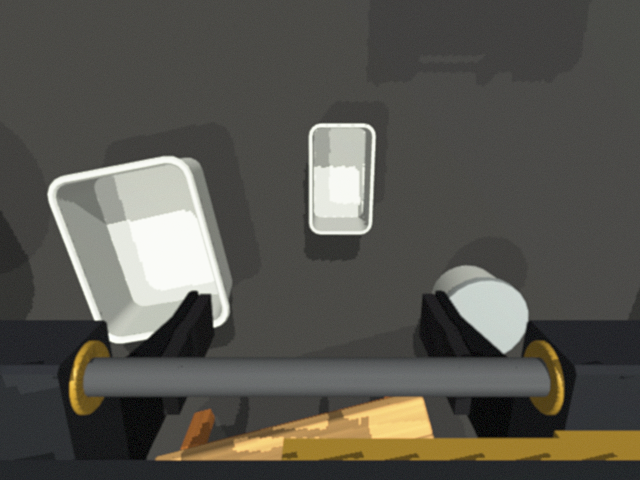

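Wrist view: small tub upright at (341,180), big tub at (140,250), and the path is clear. All three views agree within 2 mm, and rim heights are 46 and 64 mm as expected.

```bash
python3 - <<'E'
from h import *
S=lambda:status.read_state()
p=np.array([.446,.0065,.0])
env.reach(p+[0,0,.10],rv(77.1))
env.move_straight(p+[0,0,.0165],.12)
claw.command_gripper(.04)
s=S(); print("grip",s["grip_width"],s["gripper_force"],s["t"])
env.move_straight(p+[0,0,.16],.2)
s=S(); print("lift",s["grip_width"],s["gripper_force"],s["contact_force"])
b=np.array([.6375,.0305,0])
f=grab_frame("top")
env.move_straight(b+[0,0,.16],.2,rv(87.9))
s=S(); print("over",s["eef_pos"],s["contact_force"],s["t"])
f=grab_frame("top"); cv2.imwrite("pics/over.png",f["color"][130:330,200:440])
E
```

```text
grip 0.05805455541407306 30.00035561621189 7.5583
lift 0.05791678828779478 29.999915398657322 [-0.83068717 -0.7068803  -0.76287639]
over [0.63659763 0.03005597 0.1595217 ] [-0.72965112 -0.69350137 -0.64773779] 9.5917
```

View pics/over.png

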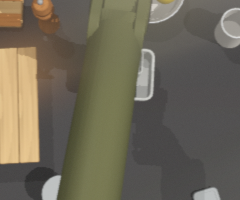

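The arm hides the tub from above, but the grip is firm: width 58 mm, force 30 N. Now I lower it with force checks.

```bash
cat >> h.py <<'E'
def lower(xy,z0,z1,fmax,step=.0015,v=.04):
    """straight down in steps from z0 until z1 or contact rise fmax"""
    F0=status.read_state()["contact_force"][2]; z=z0; dF=0
    while z>z1+1e-6:
        z=max(z-step,z1); env.move_straight(np.array([*xy,z]),v)
        dF=status.read_state()["contact_force"][2]-F0
        if dF>fmax: break
    return z,dF,status.read_state()["eef_pos"],status.read_state()["t"]
E
python3 - <<'E'
from h import *
b=(.6375,.0305)
env.move_straight(np.array([*b,.027]),.12)
print(status.read_state()["contact_force"])
print(lower(b,.027,.0185,2.5,v=.03))
claw.command_gripper(.066)
s=status.read_state(); print(s["grip_width"],s["contact_force"])
env.move_straight(np.array([*b,.12]),.15)
env.reach(np.array([.528,-.3926,.27]),rv(44))
f=grab_frame("top"); cv2.imwrite("pics/in.png",cv2.resize(f["color"][150:270,260:400],None,fx=4,fy=4))
P=None
for n in ("big_tub","small_tub"):
    try: print(n,meas(f,n))
    except Exception as e: print(n,e)
f=grab_frame("scene")
for n in ("big_tub","small_tub"):
    try: print(n,meas(f,n))
    except Exception as e: print(n,e)
f=grab_frame("wrist"); cv2.imwrite("pics/wl.png",f["color"])
for n in ("big_lid","lid_grip"):
    try: print(n,meas(f,n))
    except Exception as e: print(n,e)
print(status.read_state()["t"], status.read_state()["eef_pos"])
E
```

```text
[ 0.61330671  0.01795547 -0.40923299]
(0.019499999999999993, np.float64(7.051737691512879), array([0.63758354, 0.03053359, 0.02071973]), 12.15)
0.06595877261674639 [-0.34370838  0.02483368  0.25462942]
big_tub (0.7, array([638.5,  30.7]), array([131.6, 166.4]), np.float32(87.9), np.float64(0.066))
small_tub (0.57, array([639.1,  30.6]), array([59.6, 99.7]), np.float32(86.7), np.float64(0.0518))
big_tub (0.71, array([638.,  32.]), array([132.9, 167.6]), np.float32(88.0), np.float64(0.0664))
small_tub (0.74, array([652.8,  32. ]), array([ 87.7, 101.3]), np.float32(89.7), np.float64(0.0519))
big_lid (0.69, array([ 526.6, -395.4]), array([137.9, 181.4]), np.float32(44.3), np.float64(0.0179))
lid_grip (0.97, array([ 526.6, -395.4]), array([137.9, 181.4]), np.float32(44.3), np.float64(0.0179))
15.6 [ 0.52810212 -0.39243723  0.2699808 ]
```

View pics/in.png

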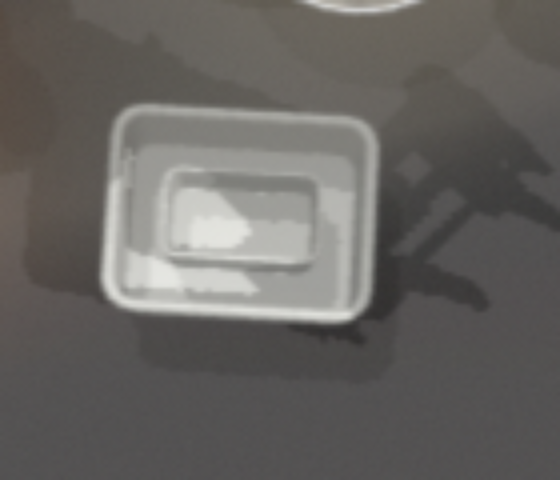

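View pics/wl.png

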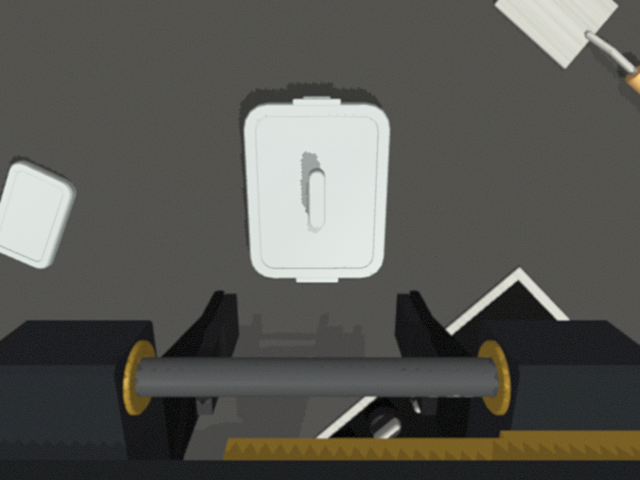

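The small tub now sits upright and centred in the big one (crop centre about (240,217)). The lid is right side up at (317,188), with its grip along the long axis.

```bash
python3 - <<'E'
from h import *
l=np.array([.5272,-.3937,0]); b=np.array([.6376,.0308,0])
claw.command_gripper(.05)
env.reach(l+[0,0,.08],rv(44.2))
env.move_straight(l+[0,0,.027],.1)
print("low",lower(l[:2],.027,.0195,3,v=.03))
claw.command_gripper(0.0)
s=status.read_state(); zg=s["eef_pos"][2]; print("grip",s["grip_width"],s["gripper_force"],zg)
env.move_straight(l+[0,0,.17],.2)
s=status.read_state(); print(s["grip_width"],s["contact_force"],s["t"])
f=grab_frame("scene"); print(meas(f,"big_lid"),s["eef_pos"])
env.move_straight(b+[0,0,.17],.25,rv(88))
s=status.read_state(); print(s["grip_width"],s["contact_force"],s["eef_pos"],s["t"])
E
```

```text
low (0.0195, np.float64(1.3852211310381755), array([ 0.52711378, -0.39361182,  0.01934709]), 18.9417)
grip 0.015686127955713784 29.999898970127106 0.019506807726064182
0.015734699660157173 [ 0.69430518  0.12918919 -0.8940889 ] 20.525
(0.56, array([ 541.3, -384.6]), array([161.5, 163.4]), np.float32(120.3), np.float64(0.1694)) [ 0.52676332 -0.3929236   0.16863935]
0.015648831621616913 [ 0.28144156  0.09027486 -0.6369243 ] [0.63737951 0.02866159 0.17016049] 22.5333
```

```bash
python3 - <<'E'
from h import *
b=(.6376,.0308)
env.move_straight(np.array([*b,.088]),.12)
s=status.read_state();print(s["eef_pos"],s["contact_force"])
print(lower(b,.088,.068,3,step=.001,v=.03))
s=status.read_state();print(s["eef_pos"],s["contact_force"],s["torque"])
claw.command_gripper(.04)
env.move_straight(np.array([*b,.16]),.2)
env.reach(np.array([.60,-.11,.20]),rv(88))
for c in ("top","scene"):
    f=grab_frame(c); print(c,meas(f,"big_lid"))
    P=cloud(f,models.silhouettes("big_lid",f)[0]["pixels"])
    for sgn in (1,-1):
        e=np.array(b)+sgn*.08*np.array([np.cos(np.radians(88)),np.sin(np.radians(88))])
        q=P[np.hypot(*(P[:,:2]-e).T)<.012]; print(" end",sgn,len(q),np.median(q[:,2]))
cv2.imwrite("pics/laid.png",cv2.resize(f["color"][200:330,260:420],None,fx=4,fy=4))
print(status.read_state()["t"])
E
```

```text
[0.63818173 0.0306057  0.08867593] [-0.20446294 -0.72299339 -0.7877421 ]
(0.07599999999999998, np.float64(5.30768505262891), array([0.63800202, 0.03082188, 0.07653411]), 26.3667)
[0.63800202 0.03082188 0.07653411] [-0.2400516  -0.10348175  4.51994296] [ 0.10559506  0.26011415 -0.0234894 ]
top (0.87, array([638.9,  30.5]), array([137.6, 180.6]), np.float32(87.8), np.float64(0.0806))
 end 1 70 0.07521886207928201
 end -1 74 0.0751274687833908
scene (0.82, array([640.2,  32. ]), array([138.9, 183.1]), np.float32(88.1), np.float64(0.0806))
 end 1 62 0.0762289091019744
 end -1 76 0.075381151793006
28.6167
```

View pics/laid.png

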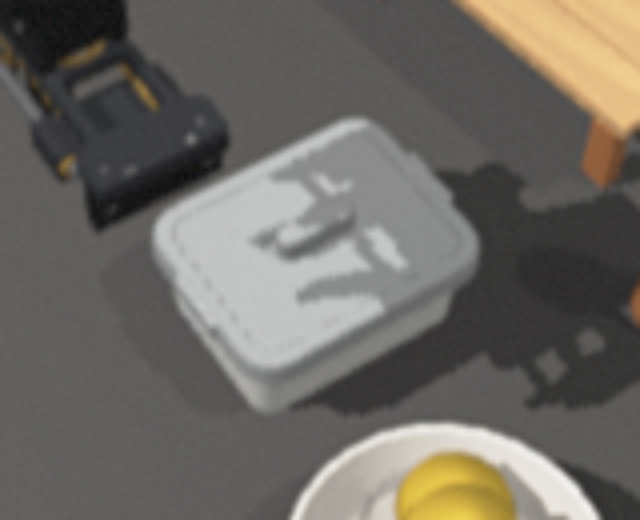

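The lid is laid on centred and level (crop centre about (315,245)), both ends about 6 mm high. Next I press each end.

```bash
python3 - <<'E'
from h import *
c=np.array([.6378,.0308]); u=np.array([np.cos(np.radians(88)),np.sin(np.radians(88))])
claw.command_gripper(0.0)
for sgn in (-1,1):
    e=c+sgn*.08*u
    env.reach(np.array([*e,.10]),rv(88))
    env.move_straight(np.array([*e,.079]),.08)
    F0=status.read_state()["contact_force"][2]; z=.079; log=[]
    while z>.058:
        z-=.001; env.move_straight(np.array([*e,z]),.03)
        s=status.read_state(); dF=s["contact_force"][2]-F0; log.append((round(z*1e3),round(s["eef_pos"][2]*1e3,1),round(dF,1)))
        if dF>22: break
    print(sgn,log)
    env.move_straight(np.array([*e,.10]),.15)
env.move_straight(np.array([.60,-.11,.20]),.3)
for k in ("top","scene"):
    f=grab_frame(k); print(k,meas(f,"big_lid"))
    P=cloud(f,models.silhouettes("big_lid",f)[0]["pixels"])
    for o in ((.08,0),(-.08,0),(0,.05),(0,-.05)):
        e=c+o[0]*u+o[1]*np.array([-u[1],u[0]])
        q=P[np.hypot(*(P[:,:2]-e).T)<.012]; print(" ",o,len(q),np.median(q[:,2]).round(4))
cv2.imwrite("pics/press.png",cv2.resize(f["color"][200:330,260:420],None,fx=4,fy=4))
print(status.read_state()["t"])
E
```

```text
-1 [(78, np.float64(78.3), np.float64(0.8)), (77, np.float64(77.0), np.float64(-0.1)), (76, np.float64(75.9), np.float64(0.9)), (75, np.float64(75.0), np.float64(1.3)), (74, np.float64(74.2), np.float64(3.2)), (73, np.float64(73.4), np.float64(5.1)), (72, np.float64(72.6), np.float64(6.1)), (71, np.float64(71.3), np.float64(4.7)), (70, np.float64(69.1), np.float64(0.2)), (69, np.float64(68.5), np.float64(0.5)), (68, np.float64(68.0), np.float64(1.4)), (67, np.float64(67.8), np.float64(6.5)), (66, np.float64(67.7), np.float64(10.9)), (65, np.float64(67.5), np.float64(17.0)), (64, np.float64(67.5), np.float64(22.1))]
1 [(78, np.float64(78.3), np.float64(0.3)), (77, np.float64(77.1), np.float64(0.3)), (76, np.float64(75.9), np.float64(0.7)), (75, np.float64(75.2), np.float64(0.1)), (74, np.float64(74.4), np.float64(3.8)), (73, np.float64(73.7), np.float64(6.0)), (72, np.float64(73.0), np.float64(7.8)), (71, np.float64(72.3), np.float64(8.8)), (70, np.float64(70.5), np.float64(2.1)), (69, np.float64(68.0), np.float64(-0.6)), (68, np.float64(67.6), np.float64(0.1)), (67, np.float64(67.5), np.float64(5.8)), (66, np.float64(67.4), np.float64(10.8)), (65, np.float64(67.3), np.float64(15.1)), (64, np.float64(67.3), np.float64(21.0)), (63, np.float64(67.2), np.float64(26.1))]
top (0.82, array([599.7,  32.5]), array([181.5, 217.9]), np.float32(177.7), np.float64(0.073))
  (0.08, 0) 72 0.0671
  (-0.08, 0) 72 0.0676
  (0, 0.05) 71 0.0677
  (0, -0.05) 73 0.0671Traceback (most recent call last):
  File "<stdin>", line 17, in <module>
  File "h.py", line 20, in meas
    s=models.silhouettes(n,f)[0]; P=cloud(f,s["pixels"]); h=np.percentile(P[:,2],95) if zlo is None else zlo
      ~~~~~~~~~~~~~~~~~~~~~~~^^^
IndexError: list index out of range
```

Both clips snapped (force rose to 6 and 9 N, then dropped). The plate reads 67 mm at all four edges, so the lid is flush. Next I lift by the grip and carry.

```bash
python3 - <<'E'
from h import *
S=status.read_state
b=np.array([.6378,.0308,0])
print(S()["t"])
claw.command_gripper(.045)
env.reach(b+[0,0,.12],rv(88))
env.move_straight(b+[0,0,.078],.1)
print(lower(b[:2],.078,.0695,3,v=.03))
claw.command_gripper(0.0)
s=S(); print("grip",s["grip_width"],s["gripper_force"],s["eef_pos"],s["contact_force"])
env.move_straight(b+[0,0,.10],.1)
s=S(); print("lift",s["grip_width"],s["contact_force"],s["torque"])
env.move_straight(b+[0,0,.25],.2)
f=grab_frame("scene"); cv2.imwrite("pics/lift.png",cv2.resize(f["color"][150:310,250:430],None,fx=4,fy=3.75))
s=S(); print("up",s["grip_width"],s["contact_force"],s["t"])
E
```

```text
41.3667
(0.0695, np.float64(-0.6678941298696808), array([0.63773752, 0.03082687, 0.06940829]), 45.1333)
grip 0.015425433912431185 29.995790719985962 [0.63795963 0.03080565 0.06950251] [ 0.33739284 -0.08022157 -0.53251591]
lift 0.015775291483514167 [ 0.19251398  0.32172739 -3.44196868] [-0.02720801  0.09762935  0.03276397]
up 0.015629022202156607 [-0.77162961  0.40229926 -3.48170674] 47.1583
```

View pics/lift.png

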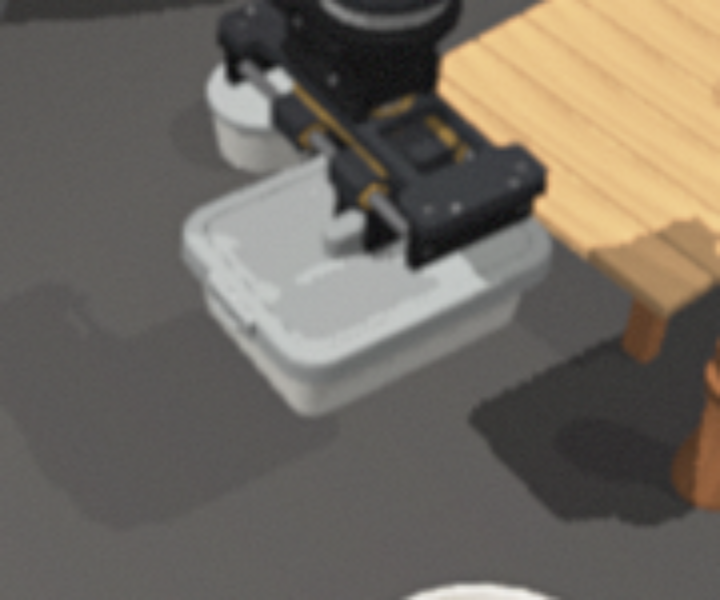

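The closed set is lifted level, with lid and tub together (crop centre about (360,290)), clear of the worktop. Next I set it on the shelf.

```bash
python3 - <<'E'
from h import *
S=status.read_state
p=np.array([.5008,.3389,0])
env.move_straight(p+[0,0,.25],.2,rv(94))
env.move_straight(p+[0,0,.169],.1)
s=S(); print(s["contact_force"],s["eef_pos"],s["t"])
print(lower(p[:2],.169,.155,1.8,step=.001,v=.03))
env.dwell(.2); s=S(); print(s["contact_force"],s["torque"],s["eef_pos"])
claw.command_gripper(.04)
s=S(); print("open",s["contact_force"],s["t"])
env.move_straight(p+[0,0,.25],.12)
env.move_straight(np.array([.56,.08,.28]),.3)
f=grab_frame("scene"); cv2.imwrite("pics/end.png",cv2.resize(f["color"][110:290,270:510],None,fx=3.3,fy=3.3))
for n in ("big_lid","big_tub","jar"):
    try: print(n,meas(f,n))
    except Exception as e: print(n,e)
g=cloud(f)
c=p[:2];u=np.array([np.cos(np.radians(94)),np.sin(np.radians(94))])
for o in ((.08,0),(-.08,0),(0,.05),(0,-.05)):
    e=c+o[0]*u+o[1]*np.array([-u[1],u[0]]); q=g[(np.hypot(*(g[:,:2]-e).T)<.01)&(g[:,2]>.1)]; print(o,len(q),np.median(q[:,2]).round(4))
print(S()["t"])
E
```

```text
[ 0.46487792  0.23151654 -3.51202351] [0.50136994 0.33908326 0.1697309 ] 49.95
(0.159, np.float64(4.125506082872677), array([0.50099082, 0.33895629, 0.15948541]), 52.45)
[-2.17519514 -0.52648395  1.95985233] [-0.27659356  0.4026703   0.03342612] [0.50097946 0.33899725 0.15950011]
open [-0.16183216  0.17264925  0.3011425 ] 53.3833
big_lid (0.94, array([589.4, 243.7]), array([ 70.1, 308.6]), np.float32(124.2), np.float64(0.1713))
big_tub (0.68, array([541.8, 303. ]), array([ 71.1, 156.3]), np.float32(55.5), np.float64(0.125))
jar (0.6, array([626.4, 464.1]), array([56.7, 62.1]), np.float32(127.4), np.float64(0.2039))
(0.08, 0) 26 0.1598
(-0.08, 0) 68 0.1516
(0, 0.05) 21 0.1592
(0, -0.05) 43 0.1575
55.5333
```

View pics/end.png

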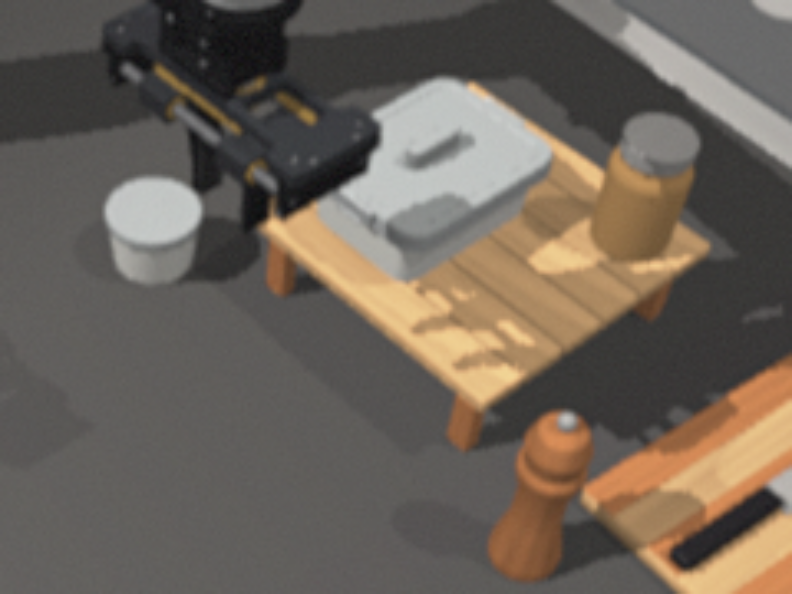

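The set stands on the shelf away from the jar, but the gripper partly hides it. One end reading (0.1516) looks off, so I move clear and check with both cameras.

```bash
python3 - <<'E'
from h import *
S=status.read_state
env.move_straight(np.array([.60,-.15,.28]),.25)
c=np.array([.5008,.3389]);u=np.array([np.cos(np.radians(94)),np.sin(np.radians(94))])
for k in ("top","scene"):
    f=grab_frame(k)
    if k=="scene": cv2.imwrite("pics/end2.png",cv2.resize(f["color"][120:240,330:490],None,fx=5,fy=5))
    g=cloud(f); T=g[(g[:,2]>.145)&(np.abs(g[:,:2]-c).max(1)<.11)&(g[:,2]<.165)]
    r=cv2.minAreaRect(T[:,:2].astype(np.float32)*1000); print(k,r)
    P=T[(np.abs((T[:,:2]-c)@u)<.078)&(np.abs((T[:,:2]-c)@[-u[1],u[0]])<.058)]
    A=np.c_[(P[:,:2]-c)@u,(P[:,:2]-c)@[-u[1],u[0]],np.ones(len(P))]
    print("plane tilt/height",np.linalg.lstsq(A,P[:,2],rcond=None)[0].round(4))
    for o in (.078,.07,.06,-.06,-.07,-.078):
        e=c+o*u; q=g[(np.hypot(*(g[:,:2]-e).T)<.008)&(g[:,2]>.1)]; print(o,len(q),np.median(q[:,2]).round(4))
print(S()["t"])
E
```

```text
top ((523.6318359375, 345.3666687011719), (183.6691436767578, 195.42361450195312), 4.0506911277771)
plane tilt/height [ 0.0006 -0.0004  0.1569]
0.078 39 0.1578
0.07 40 0.1567
0.06 40 0.1563
-0.06 41 0.1572
-0.07 38 0.1568
-0.078 35 0.1577
scene ((524.828857421875, 341.164794921875), (183.16952514648438, 186.25502014160156), 4.032217979431152)
plane tilt/height [ 0.0015 -0.0015  0.1586]
0.078 15 0.1606
0.07 19 0.1593
0.06 15 0.1593
-0.06 20 0.1583
-0.07 40 0.123
-0.078 41 0.1223
56.7167
```

View pics/end2.png

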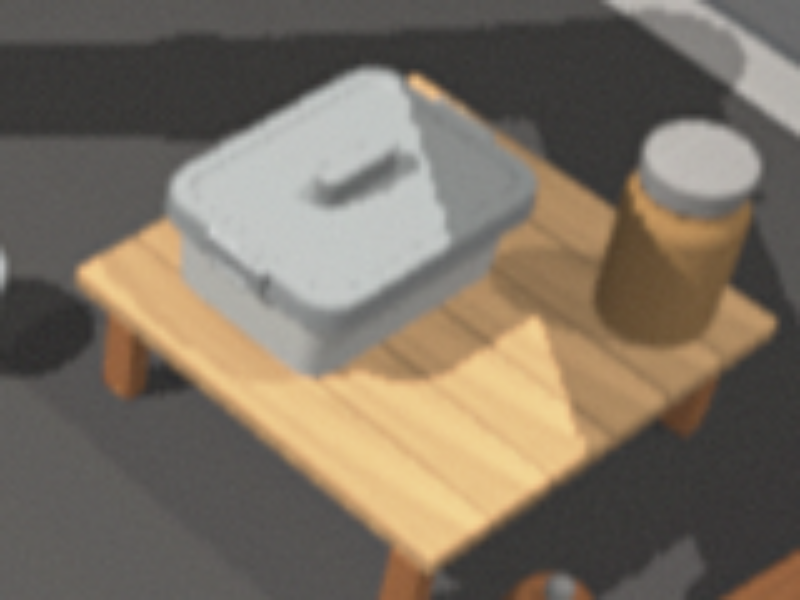

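The picture shows the set closed, level and fully on the deck (crop centre about (350,220)), with the jar untouched at (690,230). The top view puts the plate at 0.157 m with no tilt. The low scene readings came from the tub's side wall.

```bash
python3 -c "
from h import *
print(env.finish_job())"
```

```text
the job is handed in; nothing more can be done
None
```

I handed the job in at about 57 s of the 72 s allowed: the small tub is inside the big one, both lid clips are snapped with the lid flush, and the closed set stands level on the shelf, clear of the jar.

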